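# Let the battery out of the twin-lane dispenser

## Task

One lane of the bench dispenser holds an AA battery behind its gate, the other a bare steel post. With the fingertips press down the pad of the rocking lever whose gate holds the battery, keep it down until the battery has rolled to the stop at the outer end of its lane, then let go so that the gate drops shut again. Do not touch the battery, the post or the gates with the robot, keep the post shut in behind its gate, and do not disturb the vial, the beaker and the nut beside the dispenser.

Things in the scene. Friction and masses are not known exactly. Their poses are not given: they have to be found in the camera images.
- dispenser: aluminium stand, base 165 x 346 mm. Origin on the bench midway between the two lever pivots; x points from the lever pads (x = -100 mm) over the pivots (x = 0) to the lanes (centre line x = +100 mm), y to the left lane. Yaw within 0.3 rad. From a ridge (y = 0, 60 mm high) two channels, 56 mm wide, fall outward at 0.2 rad to stops at y = +-166 mm. Height 75 mm at rest, 110 mm with a lever down
- pad_left (a point): centre of the top of the left lever's pad, a 40 x 40 mm plate with ribbed grey plastic top, at x = -100, y = +55, z = 72 mm in the dispenser's frame at rest; free space below it to the bench. Pressed fully it falls 30 mm and tips by 0.3 rad, shifting up to 7 mm along x
- pad_right (a point): the same on the right lever, at x = -100, y = -55 mm in the dispenser's frame
- lever_left (a joint): angle of the left rocking lever about its pivot (66 mm above the bench): 0 = at rest, gate shut; grows as the pad is pressed down and the gate rises; stop at 0.30 rad. A spring returns it: about 3 N on the pad begin to move it, about 5 N hold it fully down. At about 0.2 rad the gate is high enough for the thing behind it to roll out
- lever_right (a joint): the same for the right lever
- gate_left (a point): steel gate plate, 34 mm wide, 3 mm thick, 30 mm high, fixed to the far end of the left lever (100 mm beyond its pivot) and hanging in the left channel at y = +55 mm in the dispenser's frame. This point: middle of its lower edge, 38 mm above the bench when shut
- gate_right (a point): the same on the right lever, in the right channel at y = -55 mm
- stop_left (a point): where the middle of the battery or post comes to rest against the left lane's end stop, about 21 mm above the bench
- stop_right (a point): the same at the right lane's end stop
- battery_mid (a point): middle of the loose AA battery (15 mm diameter, 50 mm long, red and white sleeve), lying across one of the two lanes at about y = +-45 mm in the dispenser's frame, behind that lane's gate; which lane varies. Freed, it rolls to the end stop in about a second
- post_mid (a point): middle of the loose bare steel post (15 mm diameter, 50 mm long, a 9 mm thick neck at half length), lying in the same way behind the other gate
- vial: small loose glass vial with screw cap, 25 mm diameter, 52 mm high, standing on the bench to the right of the lever pads; origin under its centre
- glass_beaker: loose glass beaker, 51 mm diameter, 66 mm high, standing on the bench to the left of the lever pads; origin under its centre
- nut: loose steel M16 hexagon nut, 26 mm across, 13 mm high, lying on the bench in front of and between the lever pads, on the robot's side; origin under its centre

How it is judged:
By the outcome, as a careful person would: the job done as asked, in the order asked, and still so for the second after the job is handed in, with the robot touching nothing.
It also fails if it takes over 32 s, if anything falls off the work surface, if the arm or the gripper's body presses on something with over 40 N, if the wrist force passes 120 N, or if a joint passes its speed limit or range.

## Robot

A 6-joint arm with a two-finger parallel gripper is mounted at the origin on a cart in front of the work surface, level with it; the furniture and walls round the work are solid. World frame = base frame: x ahead of the robot, y to its left, z up, the work surface at z = 0. Lengths are in m, angles in rad, forces in N, time in s.
With the tool pointing down it reaches from about 0.275 to 0.875 m from the base axis. Payload 12.5 kg.
Tool frame: the origin (TCP) lies on the centre line of the jaws, within the pads' length; the fingertips stand 8 mm ahead of it and the grasp point (between the pads) lies 11 mm behind it; z points along the fingers, y is the line along which they close (so a half turn about z gives the same grasp; the last joint's range is limited). The gripper opens to 85 mm and grips with 20 to 120 N. Pads are 22 mm wide; open, the fingers measure 114 mm over their backs; the gripper's body (76 mm by 85 mm) begins 54 mm behind the grasp point. The pads swing forward as they close: fully open they stand 13 mm farther back than shut.
Start: joints at [-1.421, 0.351, 1.652, -0, 1.139, -0.085], TCP at [0.128, -0.535, 0.239] pointing down, gripper open.
Joint ranges: [-2.75, 2.75], [-0.79, 2.1], [0.01, 2.65], [-1.57, 4.71], [0.07, 3.14], [-2.87, 2.87]. Speed limits (rad/s): [2.22, 2.22, 2.79, 3.14, 3.14, 3.14].

## Interface

Orientations are given as [roll, pitch, yaw] about the fixed x, y, z axes, in that order (R = Rz(yaw) Ry(pitch) Rx(roll)).
In Python, from bench import movep, movel, move_joints, command_gripper, pause, ik, snapshot, camera_params, PlanningError, sign_off, boxes_of, get_t, get_qpos, get_joint_velocities, get_effort, get_tool_pos, get_eef_rot, get_wrist_force, get_ft_torque, get_opening, get_gripper_force gives the robot as it stands. Calls block until the motion is done:
- movep(position, orientation): joint-space move of the TCP to a pose.
- movel(position, orientation=None, v=0.15, stop_force=None): straight line of the TCP; orientation=None keeps the orientation; v is the mean speed in m/s. With stop_force (N) it stops when the force on the tool has changed by that much, and returns True; else False.
- move_joints(angles): joint-space move.
- command_gripper(opening, grip_force=None): opening from 0.0 (shut) to 1.0 (fully open); grip_force is the grip in N (None keeps the last); returns when the fingers have stopped.
- pause(seconds).
- ik(position, orientation): joint angles nearest the present ones, or None.
- snapshot(name): name is "side" or "top" or "wrist"; returns the picture (420x560x3 uint8, blue, green, red); there is no depth.
- camera_params(name): a dict with "vfov" (degrees; the focal length in pixels is half the picture's height over the tangent of half this angle, whatever the lens; pixels are square), "cx", "cy" (the principal point, pixels), "T" (4x4, takes a point from camera to world coordinates). Camera axes: x right, y up, looking along -z (the intrinsics and any distortion apply to the point x, -y, -z); pixel columns grow to the right and rows downward; lengths in m; the calibration is good to about 2 mm. A picture is of the moment at which its call begins: read the wrist's pose just before it. camera_params takes no time and is no camera call; for the wrist camera it gives the pose at the moment of the call.
A pose or a line that the arm cannot do raises PlanningError and nothing moves.
- sign_off(): hands the job in; it is judged then, once.
Trained networks look in the newest picture that a camera, given by its name, has taken for a name from the list of things; names that differ only in an ending like _2 or _b are one class to them, and where a whole thing is asked for, a point or a joint stands for the part that bears it (a point fixed in the world has none). Each returns a list of dicts, best first, with "confidence" (0 to 1); they miss things now and then, are a little off and sometimes report something else, mostly with a low value. They report only what shows in the picture. A call takes as long as a camera call.
- boxes_of(camera, thing): "rect" ([left, top, right, bottom] in pixels, round what is visible of it).
Readings, each from a call of its own:
- get_t(): time.
- get_qpos(): joint angles.
- get_joint_velocities(): joint speeds.
- get_effort(): joint torques, N m.
- get_tool_pos(): TCP position.
- get_eef_rot(): TCP orientation.
- get_wrist_force(): force on the tool from outside, world axes, zero at the start.
- get_ft_torque(): the same for the moment, N m.
- get_opening(): opening from 0.0 (shut) to 1.0 (fully open).
- get_gripper_force(): force on a finger pad.
Only numpy, scipy, OpenCV 4.12 (cv2) and the standard library are available. Lean on these libraries where they do the work, as an engineer would, in place of code of your own. Each camera call takes 0.05 s, during which the arm holds its last target. There are 200 camera calls.

## Working session

There is one attempt and no reset: what is moved stays moved. The work goes in short steps, each a Python script; the robot and the scene stay as the last script left them, time stands still between calls to the robot, and variables do not carry over. Pictures are saved under pics/ and viewed, at most 10 in all, crops included, and the job is handed in when it is done.

```bash
mkdir -p pics
python3 - <<'E'
from bench import *
import cv2,numpy as np
ims=[]
for c in("top","side"):
    im=snapshot(c);cv2.imwrite(f"pics/{c}0.png",im)
    p=camera_params(c);print(c,{k:(np.round(v,3).tolist() if k=="T" else v) for k,v in p.items()})
    for n in("dispenser","pad_left","lever_left","gate_left","battery_mid","post_mid","vial","glass_beaker","nut"):
        print(n,[(np.round(b["rect"]).tolist(),round(b["confidence"],2)) for b in boxes_of(c,n)[:3]])
print(get_t())
E
```

```text
top {'vfov': 43.57284984505561, 'cx': 283.4211434249062, 'cy': 207.81122086109875, 'T': [[-0.028, 0.993, -0.115, 0.515], [-1.0, -0.029, -0.006, 0.118], [-0.009, 0.115, 0.993, 1.243], [0.0, 0.0, 0.0, 1.0]]}
dispenser [([193.0, 134.0, 357.0, 263.0], 0.79)]
pad_left [([245.0, 163.0, 281.0, 264.0], 0.77), ([291.0, 149.0, 332.0, 254.0], 0.27)]
lever_left [([244.0, 161.0, 280.0, 260.0], 0.87), ([199.0, 137.0, 356.0, 261.0], 0.57)]
gate_left [([243.0, 160.0, 284.0, 264.0], 0.72)]
battery_mid [([247.0, 157.0, 260.0, 179.0], 0.44)]
post_mid [([287.0, 147.0, 293.0, 169.0], 0.65), ([351.0, 221.0, 363.0, 232.0], 0.48)]
vial [([351.0, 218.0, 361.0, 233.0], 0.4)]
glass_beaker [([205.0, 242.0, 233.0, 267.0], 0.6)]
nut [([297.0, 268.0, 301.0, 276.0], 0.47)]
side {'vfov': 48.67790193420476, 'cx': 283.34374247433595, 'cy': 209.82074309592932, 'T': [[-0.799, 0.379, -0.466, 0.247], [-0.601, -0.493, 0.629, 0.691], [0.009, 0.783, 0.622, 0.605], [0.0, 0.0, 0.0, 1.0]]}
dispenser [([180.0, 164.0, 358.0, 291.0], 0.61)]
pad_left [([216.0, 200.0, 340.0, 246.0], 0.95), ([244.0, 170.0, 357.0, 208.0], 0.48)]
lever_left [([215.0, 198.0, 337.0, 247.0], 0.59)]
gate_left [([215.0, 203.0, 336.0, 245.0], 0.92)]
battery_mid [([215.0, 207.0, 240.0, 217.0], 0.38), ([238.0, 180.0, 261.0, 192.0], 0.25)]
post_mid [([239.0, 180.0, 260.0, 192.0], 0.7), ([212.0, 199.0, 339.0, 246.0], 0.44)]
vial [([346.0, 177.0, 356.0, 193.0], 0.61)]
glass_beaker [([270.0, 264.0, 301.0, 312.0], 0.93)]
nut [([356.0, 249.0, 370.0, 261.0], 0.61)]
1.0
```

View pics/top0.png

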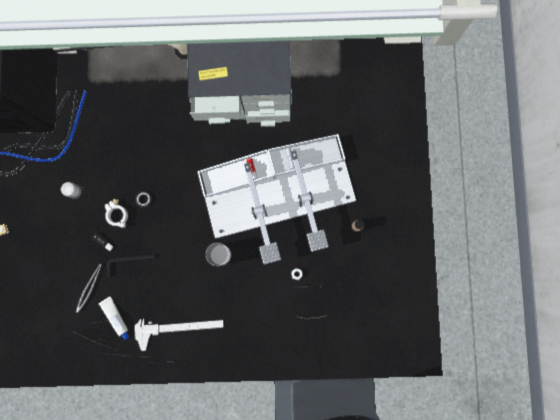

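View pics/side0.png

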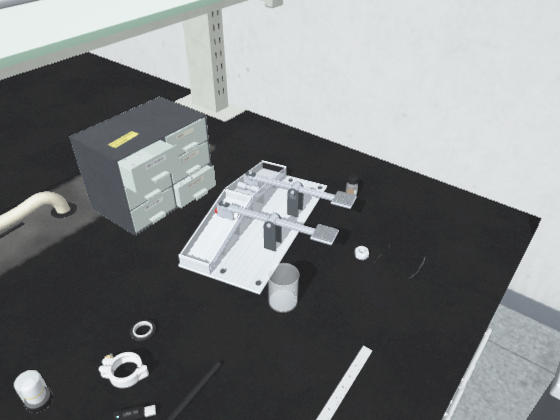

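The battery, with its red sleeve, sits behind the left gate at top (250,165), and the bare post behind the right gate. The left pad is at about (270,253) top and (324,234) side. I'll zoom in to check the lane and refine the pad position.

```bash
cat > h.py <<'E'
from bench import *
import cv2,numpy as np
def proj(c,P):
    p=camera_params(c);f=210/np.tan(np.radians(p["vfov"])/2);T=np.array(p["T"])
    q=(np.atleast_2d(P)-T[:3,3])@T[:3,:3]
    return np.c_[p["cx"]+f*q[:,0]/-q[:,2],p["cy"]-f*q[:,1]/-q[:,2]]
def back(c,uv,z):
    p=camera_params(c);f=210/np.tan(np.radians(p["vfov"])/2);T=np.array(p["T"])
    d=T[:3,:3]@np.array([(uv[0]-p["cx"])/f,-(uv[1]-p["cy"])/f,-1]);return T[:3,3]+d*(z-T[2,3])/d[2]
def D(pose,P):
    x,y,a=pose;P=np.atleast_2d(np.array(P,float));c,s=np.cos(a),np.sin(a)
    return np.c_[x+c*P[:,0]-s*P[:,1],y+s*P[:,0]+c*P[:,1],P[:,2]]
E
python3 - <<'E'
from h import *
L,R=back("top",(270,253),.072),back("top",(317,240),.072);L2,R2=back("side",(324,234),.072),back("side",(344,199),.072)
print("top",L,R,np.linalg.norm(L-R),"side",L2,R2,np.linalg.norm(L2-R2))
d=L-R;a=np.arctan2(-d[0],d[1]);m=(L+R)/2;pose=(m[0]+.1*np.cos(a),m[1]+.1*np.sin(a),a);print(pose)
for n,uv,z in(("vial",(357,226),.04),("beaker",(218,254),.04),("nut",(297,274),.01)):print(n,back("top",uv,z))
pts=[[-.12+dx,s*.055+dy,.072] for s in(1,-1) for dx,dy in((0,-.02),(0,.02),(.04,.02),(.04,-.02))]+[[.1,.166,.021],[.1,-.166,.021],[.1,.045,.06],[.1,-.045,.06]]
ims=[]
for c,(x0,y0) in(("top",(190,130)),("side",(175,155))):
    im=cv2.imread(f"pics/{c}0.png")[y0:y0+140,x0:x0+190];im=cv2.resize(im,None,fx=4,fy=4,interpolation=cv2.INTER_CUBIC)[:,:760]
    im=cv2.resize(im,(760,560))
    for u,v in proj(c,D(pose,pts)):cv2.circle(im,(int((u-x0+.5)*4),int((v-y0+.5)*4)),2,(0,255,0),-1)
    cv2.imwrite(f"pics/{c}1.png",im)
E
```

```text
top [0.55079422 0.15738515 0.072     ] [0.57664749 0.0520294  0.072     ] 0.10848145561816487 side [0.54974674 0.16241998 0.072     ] [0.5744955  0.05446221 0.072     ] 0.11075820956314834
(np.float64(0.6608395289220187), np.float64(0.12853925751352965), np.float64(0.24063541610266187))
vial [ 0.60775526 -0.04254357  0.04      ]
beaker [0.55287974 0.27726692 0.04      ]
nut [0.50217419 0.0978542  0.01      ]
```

View pics/top1.png

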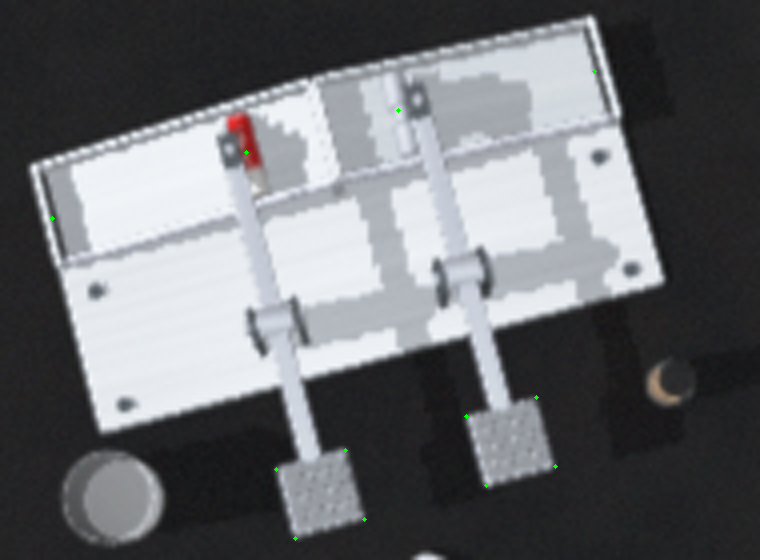

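View pics/side1.png

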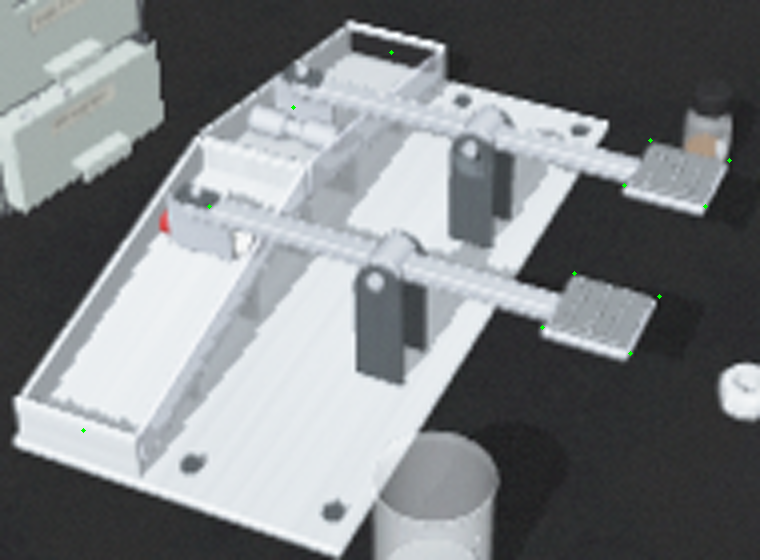

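The crops confirm the battery on the left, with red ends visible either side of the left gate, and the necked post on the right. The projected pad corners match within about 2–3 mm. I'll press the left pad now.

Run:
```python
from h import *
pose=(.6606,.1300,.2406);a=pose[2]
print(get_eef_rot())
p=D(pose,[-.105,.055,.15])[0]
best=min((o for o in([np.pi,0,a],[np.pi,0,a+np.pi]) if ik(p,o) is not None),key=lambda o:np.abs(np.array(ik(p,o))-get_qpos()).max())
print(best,ik(p,best))
command_gripper(0.0)
movep(p,best);print(get_t(),get_tool_pos())
q=p.copy();q[2]=.095;movel(q,v=.15)
f0=np.array(get_wrist_force())
for z in(.078,.066,.054):
    q[2]=z;s=movel(q,v=.04,stop_force=15);print(z,s,get_t(),get_tool_pos()[2],np.array(get_wrist_force())-f0)
    if s:break
pause(1.0)
ims=[]
for c,(x0,y0) in(("top",(190,130)),("side",(175,155))):
    im=snapshot(c)[y0:y0+140,x0:x0+190];ims.append(cv2.resize(im,None,fx=2.1,fy=2.1,interpolation=cv2.INTER_CUBIC))
cv2.imwrite("pics/press.png",np.hstack(ims));print(get_t())
```

```text
[-3.14156715e+00 -2.26506417e-05  2.34766239e-01]
[3.141592653589793, 0, 0.2406] [ 2.00636857e-01  4.88813356e-01  1.68565638e+00 -4.44089210e-16
  9.67122916e-01  1.53083318e+00]
4.6333 [0.54573273 0.15776599 0.15007231]
0.078 False 5.725 0.07815715183692917 [-0.07430532 -0.02876647  2.80864737]
0.066 False 6.175 0.06586700942734841 [-0.16973523  0.49317934  2.68634018]
0.054 False 6.625 0.05402516115972684 [0.0314576  0.95055001 5.5404759 ]
7.725
```

View pics/press.png

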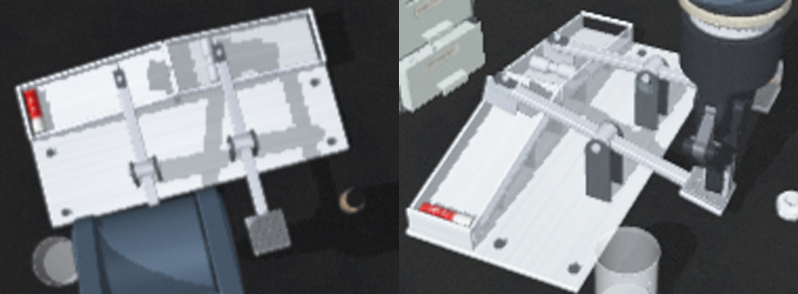

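The gate is raised and the battery is resting at the left end stop, top crop (33,110) and side crop (445,213). The post is still behind its gate. Releasing now.

Run:
```python
from h import *
q=np.array(get_tool_pos())
q[2]=.09;movel(q,v=.04);q[2]=.2;movel(q,v=.15)
movep([.36,-.3,.25],[np.pi,0,.2406]);pause(.5)
ims=[]
for c,(x0,y0) in(("top",(190,130)),("side",(175,155))):
    im=snapshot(c)[y0:y0+160,x0:x0+190];ims.append(cv2.resize(im,None,fx=2.1,fy=2.1,interpolation=cv2.INTER_CUBIC))
cv2.imwrite("pics/rel.png",np.hstack(ims));print(get_t(),get_wrist_force())
```

```text
12.0667 [ 0.49140483 -0.51785747  0.13331734]
```

View pics/rel.png

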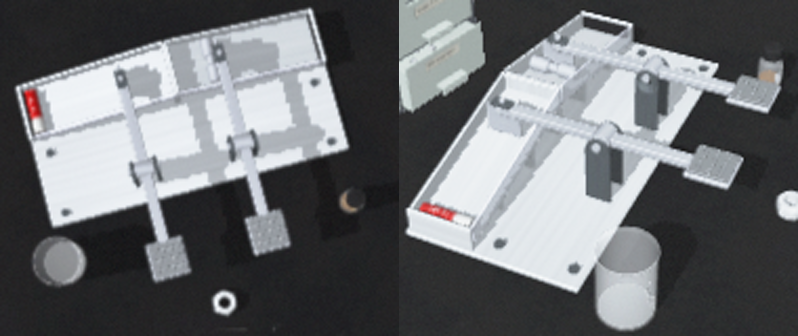

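The left gate is shut again, with the battery at its stop (33,110). The post is still held, and the vial, beaker and nut haven't moved.

```bash
python3 -c "
from bench import *
print(sign_off())"
```

```text
the job is handed in; nothing more can be done
None
```

I pressed the left lever until the battery rolled to its end stop, then released it and the gate dropped shut; the post is still behind its gate, the vial, beaker and nut look unmoved in the last pictures, and the job is handed in at about 12 s.

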